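# Nudge the bracket onto the locating pin and close the keeper

### The job

The angle bracket is lying crooked on the drilling fixture, propped up on the locating pin. Without picking it up, nudge it against the fence and slide it along until its hole drops over the pin and it lies flat on the fixture with its long side along the fence. Then swing the keeper bar fully closed over it, leaving the other things on the bench alone.

Things in the scene. Friction and masses are not known exactly. Their poses are not given: they have to be found in the camera images.
- fixture: Dark steel drilling fixture fixed to the bench. Origin on the bench surface; x away from the robot toward the fence, y to the left along the fence, z up (turned up to 0.22 rad). Base plate: x -80 to +60, y -125 to +125 mm, its flat top (the deck) 12 mm above the bench. Pin at x 0, y -35; keeper's pivot post at x -20, y -103.
- fence_face (a point): Middle of the fence's face that the bracket lies against (fixture x +35.5 mm). The fence is a steel bar along the fixture's y, from y -95 to +110 mm, 16 mm thick, its top 22 mm above the deck.
- seat (a point): Point on the deck where the bracket's origin comes to lie when seated (fixture x 0, y -10 mm). At the start the bracket lies 5 to 16 mm from there toward the robot (-x) and 18 to 36 mm toward +y, turned by up to 0.14 rad: it has to go +x to the fence, then -y along it.
- pin_top (a point): Centre of the flat top of the fixed steel locating pin: 12 mm diameter, 9 mm high above the deck, the top 3.5 mm coned down to 7 mm diameter.
- bracket: Loose aluminium angle bracket, 0.25 to 0.49 kg. Plate 70 (x) x 140 (y) x 8 mm thick; origin at the centre of its underside. At y = +70 an upright flange, full width, 8 mm thick, top 48 mm above the underside; two slanting braces inside it; the other end (y -70) is the nose, propped up by the pin at the start (tilt about 0.08). Slides at 2 to 5 N; once the hole is over the pin it goes no further.
- bracket_hole (a point): Centre of the bracket's 16 mm through hole at the underside of the plate (bracket x = 0, y = -25). When seated it is at deck height, 9 mm below pin_top, within 2 mm of the pin's axis.
- keeper (a joint): Angle of the steel keeper bar about its upright pivot: 0 = closed (hard stop), pointing along the fixture's +y over the bracket's nose; grows anticlockwise from above (1.57: pointing to fixture -x); limit 2.1. Stays where left; about 1 N moves it. 18 mm wide, reaches 73 mm from the pivot, underside 12 mm above the deck: clears a seated bracket, not a propped-up one.
- keeper_knob (a point): Middle of the upright black knob on the keeper bar, 62 mm from the pivot axis: 14 mm diameter, 25 mm tall, from 30 to 55 mm above the bench. Push it from the side to swing the bar.
- flux: Bystander: cream dispensing bottle with black cap, 36 mm diameter, 94 mm tall, origin at its foot. Leave alone.
- cutters: Bystander: cutters with blue handles lying on the bench, 139 mm long, 47 mm wide, origin at the underside of the middle. Leave alone.
- reel: Bystander: white solder reel standing on its flat side, 50 mm diameter, 28 mm high, origin at its foot. Leave alone.
There are look-alikes about, which are no part of the job. There is more than one size of the bracket; the one meant has the size given above.

How it is judged (in metres and radians):
On the way:
1. the bracket's hole has dropped over the pin and its plate lies flat on the deck, while the keeper is still open (more than 0.8 rad) (horizontal distance between bracket_hole and pin_top below 0.004 m and z of bracket_hole in the frame of fixture below 0.0145 m and angle between bracket's own z axis and vertical below 0.03 rad and value of joint keeper above 0.8 rad), for 0.2 s.
At the end, for the whole second after the job is handed in: The bracket's hole is over the pin (within 4 mm of its axis), the plate is down on the deck (within 2.5 mm, tilt under 0.03 rad), its long side parallel to the fence within 0.07 rad, at rest, and the keeper is closed to within 0.12 rad (horizontal distance between bracket_hole and pin_top below 0.004 m and z of bracket_hole in the frame of fixture below 0.0145 m and angle between bracket's own z axis and vertical below 0.03 rad and angle between the y axis of bracket and the y axis of fixture, either way round below 0.07 rad and value of joint keeper below 0.12 rad and linear speed of bracket below 0.01 m/s); the robot touches nothing.
It fails at once if the bracket is picked up (its middle more than 25 mm above the deck) (z of bracket in the frame of fixture above 0.037 m).
It fails at once if a bystander (bottle, cutters or reel) is moved more than 20 mm (distance of any of flux, cutters, reel from where it was at the start of the episode above 0.02 m).
It also fails if it takes over 64 s, if anything falls off the work surface, if the arm or the gripper's body presses on something with over 40 N, if the wrist force passes 120 N, or if a joint passes its speed limit or range.

### The arm

A 6-joint arm with a two-finger parallel gripper is mounted at the origin on a cart in front of the work surface, level with it; the furniture and walls round the work are solid. World frame = base frame: x ahead of the robot, y to its left, z up, the work surface at z = 0. Lengths are in m, angles in degrees, forces in N, time in s.
With the tool pointing down it reaches from about 0.325 to 0.85 m from the base axis. Payload 15.5 kg.
Tool frame: the origin (TCP) lies at the very end of the fingers, on their centre line; the grasp point (between the pads) lies 19 mm behind it (r.grip_point_offset is the distance from the TCP to the grasp point, in m); z points along the fingers, y is the line along which they close (so a half turn about z gives the same grasp; the last joint's range is limited). The gripper opens to 91 mm and grips with 3 to 60 N. Pads are 32 mm wide; open, the fingers measure 118 mm over their backs; the gripper's body (76 mm by 178 mm) begins 60 mm behind the grasp point.
Start: joints at [62.195, 28.281, 77.091, -0, 74.628, -5.472], TCP at [0.237, 0.578, 0.214] pointing down, gripper open.
Joint ranges: [-166.48, 166.48], [-47.26, 123.95], [12.59, 153.08], [-70.14, 250.14], [6.76, 159.57], [-176.63, 176.63]. Speed limits (degrees/s): [108.29, 108.29, 147.25, 172.46, 172.46, 172.46].

### API

Orientations are given as a 3x3 rotation matrix whose columns are the frame's x, y, z axes.
In Python, from plant import r, viewer gives the robot as it stands.
- The arm moves only by the tool send_rows, never from a script. Its argument "series" is a list of rows, each a list of 3 entries, a list of its own where there are three numbers: the turn, a rotation vector about the tool's x, y, z in rad, then the shift along the tool's x, y, z in m, then the opening in per cent of the stroke, from 0 (shut) to 100 (fully open). In form: [[[ax, ay, az], [x, y, z], fingers], ...]. A call has exactly 8 rows; each row shifts and turns the commanded pose from where the row before left it, along the tool's axes as they then stand; what a row does not reach is not made up. A row lasts 1/8 s, in which the tool goes at most 62.5 mm and 10.7 degrees, less where a joint would pass 70% of its speed; a pose out of reach is approached as far as the arm can. A call with a gripper value outside its range is refused whole. The fingers move at their own pace and stop on an object; "grip_force" is the grip in N (left out, the last holds). Time passes only in rows, so rows that do not move let the fingers close, or fill a call up. It gives the time, the measured TCP pose, the force, the opening and the grip force at its end, in the units of the state.
- r.sense(): the state, without advancing time (a new reading comes with each control period).
- viewer.camera(name): name is "scene" or "top" or "wrist"; returns a dict with "color" (480x640x3 uint8, red, green, blue), "intrinsics" (3x3 intrinsics, pixels), "distortion" ([k1, k2, p1, p2, k3] as OpenCV has them; the pictures are not rectified), "T" (4x4, takes a point from camera to world coordinates). Camera axes: x right, y down, z forward; pixel columns grow to the right and rows downward; lengths in m; the calibration is good to about 2 mm. A picture is of the moment at which its call begins. There is no depth.
- r.job_done(): hands the job in; it is judged then, once.
The state is a dict: "time_s": time; "joints": joint angles; "qd": joint speeds; "tau": joint torques, N m; "tool_pos": TCP position; "orientation": TCP orientation; "ft_force": force on the tool from outside, world axes, zero at the start; "ft_torque": the same for the moment, N m; "width": opening from 0.0 (shut) to 1.0 (fully open); "finger_force": force on a finger pad.
Only numpy, scipy, OpenCV 4.12 (cv2) and the standard library are available. Lean on these libraries where they do the work, as an engineer would, in place of code of your own. Each camera call takes 0.05 s, during which the arm holds its last target. There are 200 camera calls.

## Working session

There is one attempt and no reset: what is moved stays moved. The work goes in short steps, Python scripts to look and compute and a tool call to move; the robot and the scene stay as the last step left them, time stands still between calls to the robot, and variables do not carry over. Pictures are saved under pics/ and viewed, at most 10 in all, crops included, and the job is handed in when it is done.

Besides the shell and the picture viewer there is one more tool, called as a command line: name --argument value ..., lists and objects as JSON in quotes. send_rows: Moves the arm, as the interface text tells. Its arguments: {"type":"object","properties":{"series":{"type":"array","items":{"type":"array"}},"grip_force":{"type":"number"}},"required":["series"]}

```bash
ls; mkdir -p pics; python3 - <<'E'
from plant import r, viewer
import cv2,numpy as np,pickle
d={}
for n in ["scene","top","wrist"]:
    c=viewer.camera(n); d[n]=c
    cv2.imwrite(f"pics/a_{n}.png",c["color"][:,:,::-1])
    print(n,np.round(c["T"],3).tolist(),np.round(c["intrinsics"],1).tolist(),c["distortion"])
pickle.dump(d,open("a.pkl","wb"))
print(r.sense())
E
```

```text
pics
scene [[0.635, -0.589, 0.5, 0.095], [-0.772, -0.468, 0.43, -0.574], [-0.019, -0.659, -0.752, 0.812], [0.0, 0.0, 0.0, 1.0]] [[586.5, 0.0, 328.5], [0.0, 586.5, 234.4], [0.0, 0.0, 1.0]] [0.05805588 0.         0.         0.         0.        ]
top [[-0.0, -0.998, 0.066, 0.521], [-1.0, 0.0, -0.002, -0.182], [0.002, -0.066, -0.998, 1.161], [0.0, 0.0, 0.0, 1.0]] [[582.4, 0.0, 326.6], [0.0, 582.4, 242.1], [0.0, 0.0, 1.0]] [-0.04630684  0.          0.          0.          0.        ]
wrist [[0.38, 0.883, 0.275, 0.159], [0.925, -0.362, -0.114, 0.609], [-0.001, 0.298, -0.955, 0.385], [0.0, 0.0, 0.0, 1.0]] [[364.4, 0.0, 325.1], [0.0, 364.4, 239.0], [0.0, 0.0, 1.0]] [-0.03202226  0.          0.          0.          0.        ]
{'time_s': 0.15, 'joints': array([ 6.21949213e+01,  2.83071717e+01,  7.71185246e+01, -7.81656758e-04,
        7.46263067e+01, -5.47093030e+00]), 'qd': array([ 0.04490728, -0.10185038, -0.10961429,  0.07326594, -0.10040533,
       -0.04724825]), 'tau': array([ 7.53190179e-04, -8.79201579e+01, -3.82044411e+01,  7.08134263e-02,
        5.01645240e-02, -8.90170463e-05]), 'tool_pos': array([0.237368  , 0.5778713 , 0.21347285]), 'orientation': array([[-9.24984759e-01,  3.80003982e-01, -4.11739540e-04],
       [ 3.80004198e-01,  9.24984408e-01, -8.08965775e-04],
       [ 7.34424390e-05, -9.04743766e-04, -9.99999588e-01]]), 'ft_force': array([-0.63431375, -1.06632026, -0.2335698 ]), 'ft_torque': array([-0.00252889,  0.00939539,  0.00583208]), 'finger_force': 0.0, 'width': 1.0026628789424656}
```

View pics/a_top.png

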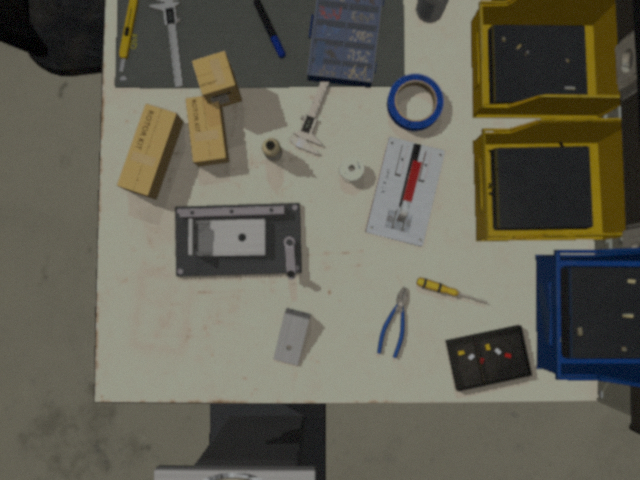

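View pics/a_scene.png

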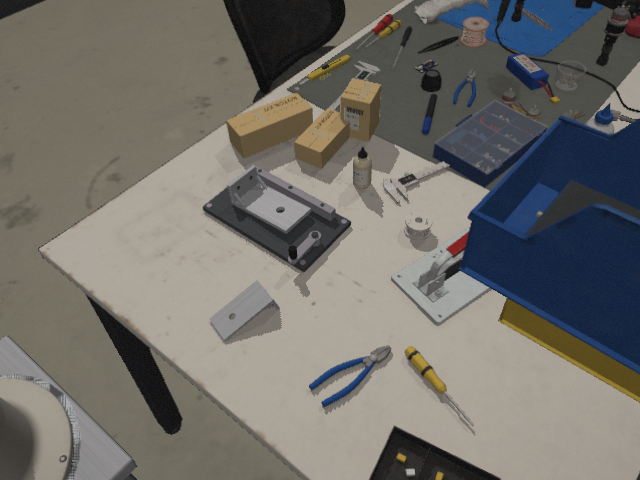

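Top view: the candidates are the bracket on the fixture (hole at 242,237; flange at the left, 193,238) and a look-alike on the bench (293,337; in scene 243,312). I choose the one on the dark fixture. The keeper pivot is at (290,241) and its knob at (291,270), so it is open about 1.57. Bystanders in top view: flux (271,148), reel (351,172), cutters (396,325).

```bash
cat >h.py <<'E'
import cv2,numpy as np,pickle
def proj(c,P):
    M=np.linalg.inv(c["T"]); rv=cv2.Rodrigues(M[:3,:3])[0]
    return cv2.projectPoints(np.atleast_2d(P).astype(float),rv,M[:3,3],c["intrinsics"],c["distortion"])[0][:,0]
def ray(c,uv,z):
    p=cv2.undistortPoints(np.array([[uv]],float),c["intrinsics"],c["distortion"])[0,0]
    d=c["T"][:3,:3]@[p[0],p[1],1]; o=c["T"][:3,3]; return o+d*(z-o[2])/d[2]
def tri(c1,u1,c2,u2):
    A=[];b=[]
    for c,u in((c1,u1),(c2,u2)):
        d=ray(c,u,0)-c["T"][:3,3]; d/=np.linalg.norm(d); Q=np.eye(3)-np.outer(d,d); A.append(Q); b.append(Q@c["T"][:3,3])
    return np.linalg.lstsq(np.vstack(A),np.hstack(b),rcond=None)[0]
E
python3 - <<'E'
from h import *
d=pickle.load(open("a.pkl","rb"))
t=d["top"];
for uv in [(177,207),(300,204),(301,273),(178,276)]: print(ray(t,uv,.012).round(4))
for n,a,b in [("hole",(242,237),(281,210)),("pivot",(290,241),(315,236)),("corner R far",(300,204),(350,223)),("corner L",(177,207),(230,169))]: print(n,tri(t,a,d["scene"],b).round(4))
a=cv2.resize(t["color"][195:285,165:315],None,fx=4.8,fy=4.8,interpolation=2)[:,:,::-1]
b=cv2.resize(d["scene"]["color"][155:275,195:360],None,fx=4.36,fy=4.36,interpolation=2)[:,:,::-1]
cv2.imwrite("pics/b.png",cv2.resize(t["color"][195:285,165:315],(790,474),interpolation=2)[:,:,::-1])
cv2.imwrite("pics/c.png",cv2.resize(d["scene"]["color"][155:275,195:360],(790,575),interpolation=2)[:,:,::-1])
E
```

```text
[0.667  0.1142 0.012 ]
[ 0.6728 -0.1308  0.012 ]
[ 0.5359 -0.1332  0.012 ]
[0.5298 0.1099 0.012 ]
hole [ 0.6062 -0.0194  0.0306]
pivot [ 0.5971 -0.1118  0.0319]
corner R far [ 0.6723 -0.1307  0.0142]
corner L [0.6489 0.1267 0.0213]
```

View pics/b.png

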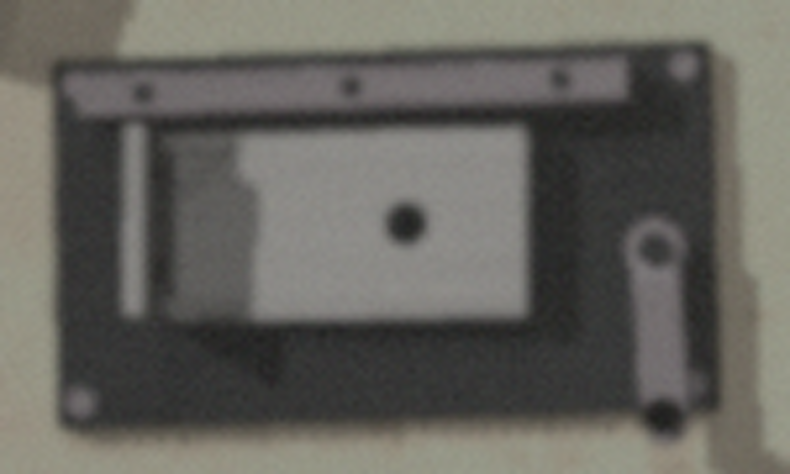

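```bash
cat >>h.py <<'E'
from scipy.optimize import least_squares
from scipy.spatial.transform import Rotation as R
def W(p,P): # p=x,y,yaw ; local points to world
    c,s=np.cos(p[2]),np.sin(p[2]); P=np.atleast_2d(P).astype(float)
    return np.c_[p[0]+c*P[:,0]-s*P[:,1],p[1]+s*P[:,0]+c*P[:,1],P[:,2]]
def inv(p,P):
    c,s=np.cos(p[2]),np.sin(p[2]); q=np.atleast_2d(P)-[p[0],p[1],0]
    return np.c_[c*q[:,0]+s*q[:,1],-s*q[:,0]+c*q[:,1],q[:,2]]
E
python3 - <<'E'
from h import *
d=pickle.load(open("a.pkl","rb")); t=d["top"]
px=lambda L:(np.array(L,float)+.5)/5.267+[165,195]-.5
L=np.array([[60,125,12],[60,-125,12],[-80,-125,12],[-80,125,12],[35.5,110,34],[35.5,-95,34],[51.5,-95,34],[-20,-103,30]])/1e3
I=px([(55,65),(708,45),(717,408),(62,428),(78,118),(630,103),(628,57),(655,250)])
s=least_squares(lambda p:(proj(t,W(p,L))-I).ravel(),[.6,-.01,0],loss="soft_l1"); f=s.x
print("fix",f.round(4),s.fun.reshape(-1,2).round(2).tolist())
# bracket: x,y,yaw,tilt(nose up about bracket x), origin z
B=np.array([[35,-70,8],[-35,-70,8],[0,-25,8],[35,70,48],[-35,70,48],[-35,62,48]])/1e3
IB=px([(529,125),(526,318),(405,222),(122,124),(122,318),(146,318)])
def bw(p):
    Q=R.from_euler("x",-.08).apply(B-[0,.07,0])+[0,.07,.012]  # pivot at flange foot on deck
    return W(p,Q)
s=least_squares(lambda p:(proj(t,bw(p))-IB).ravel(),[.6,0,0],loss="soft_l1"); 
print("br",s.x.round(4),s.fun.reshape(-1,2).round(2).tolist(),"in fixture",inv(f,[[s.x[0],s.x[1],.012]]).round(4),"yaw",s.x[2]-f[2])
k=ray(t,px((662,417)),.055); lk=inv(f,[k])[0]; print("knob",k,lk)
e=lk[:2]-[-.02,-.103]; print(np.hypot(*e),np.arctan2(-e[0],e[1]))
for n,uv,z in [("flux",(271,148),.094),("reel",(351,172),.028)]: print(n,ray(t,uv,z).round(3))
# check in scene
print("scene hole",proj(d["scene"],bw(s.x)[2]),"knob",proj(d["scene"],k),"corner",proj(d["scene"],W(f,L[1:3])))
np.save("f.npy",f); np.save("b.npy",s.x)
E
```

```text
fix [ 0.6124 -0.0072  0.0305] [[-0.73, -0.72], [0.71, -0.83], [0.95, 0.77], [-1.13, 0.75], [-0.22, 0.01], [-0.05, -0.39], [0.13, 0.18], [0.19, 0.15]]
br [0.6055 0.0061 0.0141] [[-0.65, 0.34], [0.18, -0.44], [0.28, 0.28], [0.22, 0.04], [0.16, -0.08], [-0.29, -0.15]] in fixture [[-0.0065  0.0135  0.012 ]] yaw -0.0163404605771063
knob [ 0.53387008 -0.11467671  0.055     ] [-0.08173962 -0.10508496  0.055     ]
0.06177481394354336 1.6045537721066625
flux [ 0.767 -0.08   0.094]
reel [ 0.734 -0.232  0.028]
scene hole [[279.96319374 210.91643161]] knob [[292.08516979 249.93135783]] corner [[351.26127361 222.47565342]
 [303.22730614 270.58521285]]
```

View pics/c.png

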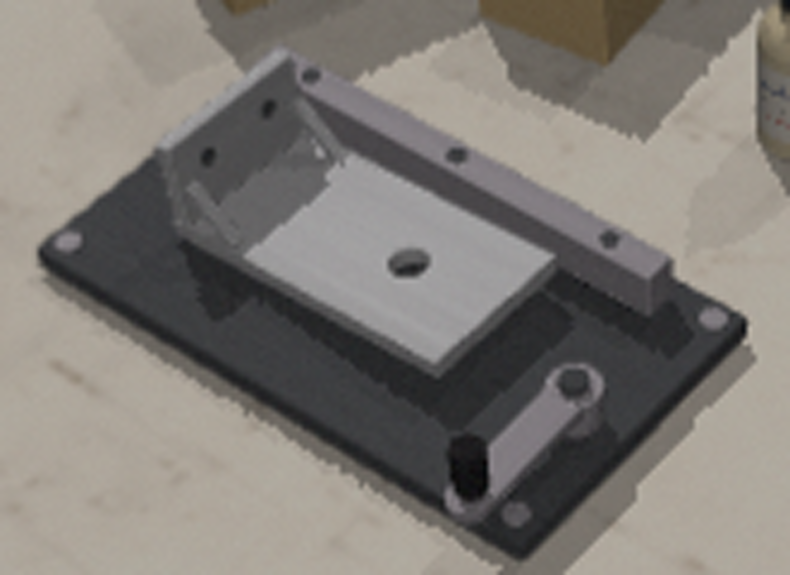

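Crop check: the flange is at the fence's left end, the nose is propped on the pin, and the keeper is open at about 1.60. The bracket is at fixture (-6.5, +13.5) mm, which fits the text. I'll travel over and turn so tool y lies along fixture x.

send_rows --series '[[[0, 0, 0], [-0.0303, -0.0253, 0], 22], [[0, 0, 0], [-0.0303, -0.0253, 0], 22], [[0, 0, 0], [-0.0303, -0.0253, 0], 22], [[0, 0, 0], [-0.0303, -0.0253, 0], 22], [[0, 0, 0], [-0.0303, -0.0253, 0], 22], [[0, 0, 0], [-0.0303, -0.0253, 0], 22], [[0, 0, 0], [-0.0303, -0.0253, 0], 22], [[0, 0, 0], [-0.0303, -0.0253, 0], 22]]'

```text
time_s: 1.15
tool_pos: [0.3852, 0.2976, 0.2139]
orientation: [[-0.925, 0.38, -0.0], [0.38, 0.925, -0.0], [0.0, -0.0, -1.0]]
ft_force: [0.0, 0.6, 0.7]
width: 0.218
finger_force: 0.0
```

send_rows --series '[[[0, 0, 0], [-0.0303, -0.0253, 0], 22], [[0, 0, 0], [-0.0303, -0.0253, 0], 22], [[0, 0, 0], [-0.0303, -0.0253, 0], 22], [[0, 0, 0], [-0.0303, -0.0253, 0], 22], [[0, 0, 0], [-0.0303, -0.0253, 0], 22], [[0, 0, 0], [-0.0303, -0.0253, 0], 22], [[0, 0, 0], [-0.0303, -0.0253, 0], 22], [[0, 0, 0], [-0.0303, -0.0253, 0], 22]]'

```text
time_s: 2.15
tool_pos: [0.5325, 0.0182, 0.2138]
orientation: [[-0.925, 0.38, -0.0], [0.38, 0.925, 0.0], [0.0, -0.0, -1.0]]
ft_force: [0.5, -0.5, -0.5]
width: 0.219
finger_force: 0.0
```

send_rows --series '[[[0, 0, 0.1438], [0, 0, 0], 22], [[0, 0, 0.1438], [0, 0, 0], 22], [[0, 0, 0.1438], [0, 0, 0], 22], [[0, 0, 0.1438], [0, 0, 0], 22], [[0, 0, 0.1438], [0, 0, 0], 22], [[0, 0, 0.1438], [0, 0, 0], 22], [[0, 0, 0.1438], [0, 0, 0], 22], [[0, 0, 0.1438], [0, 0, 0], 22]]'

```text
time_s: 3.15
tool_pos: [0.5319, 0.0195, 0.2138]
orientation: [[-0.026, 1.0, -0.0], [1.0, 0.026, 0.0], [0.0, -0.0, -1.0]]
ft_force: [-0.4, -0.2, -0.4]
width: 0.223
finger_force: 0.0
```

send_rows --series '[[[0, 0, 0], [0, 0, 0.03], 22], [[0, 0, 0], [0, 0, 0.03], 22], [[0, 0, 0], [0, 0, 0.03], 22], [[0, 0, 0], [0, 0, 0.03], 22], [[0, 0, 0], [0, 0, 0.03], 22], [[0, 0, 0], [0, 0, 0.03], 22], [[0, 0, 0], [0, 0, 0.017], 22], [[0, 0, 0], [0, 0, 0], 22]]'

```text
time_s: 4.15
tool_pos: [0.5312, 0.0195, 0.0159]
orientation: [[-0.031, 1.0, -0.002], [1.0, 0.031, 0.0], [0.0, -0.002, -1.0]]
ft_force: [0.4, 1.0, -0.4]
width: 0.219
finger_force: 0.0
```

```bash
cat >snap.py <<'E'
import sys
from plant import r, viewer
from h import *
n=sys.argv[1]; f=np.load("f.npy")
d={k:viewer.camera(k) for k in("scene","wrist")}
pickle.dump(d,open(n+".pkl","wb"))
a=cv2.resize(d["scene"]["color"][150:280,190:365],(525,390),interpolation=2); b=cv2.resize(d["wrist"]["color"],(520,390))
o=np.zeros((600,800,3),np.uint8); o[:300,:400]=cv2.resize(a,(400,300)); o[:300,400:]=cv2.resize(b,(400,300))
c=viewer.camera("top"); pickle.dump({**d,"top":c},open(n+".pkl","wb"))
o[300:,:500]=cv2.resize(c["color"][195:285,165:315],(500,300),interpolation=2)
cv2.imwrite(f"pics/{n}.png",o[:,:,::-1])
s=r.sense(); print("tcp fix",inv(f,s["tool_pos"]).round(4),s["ft_force"].round(1),s["time_s"])
E
python3 snap.py s1
```

```text
tcp fix [[-0.079   0.029   0.0176]] [-0.2  0.7 -0.3] 4.3
```

View pics/s1.png

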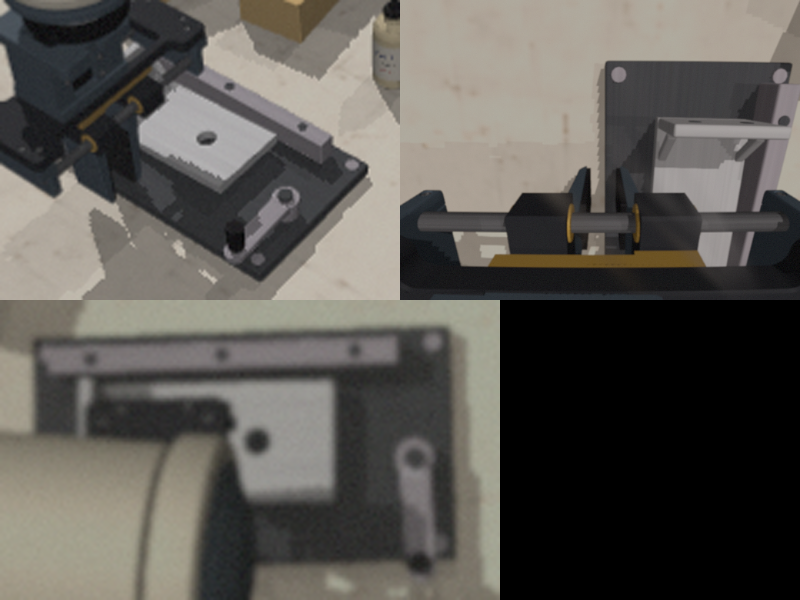

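The fingers stand low on the robot side of the plate and clear of it; the bracket has not moved (top-crop hole at 257,440). I push +x in small steps.

send_rows --series '[[[0, 0, 0], [0, 0.002, 0], 22], [[0, 0, 0], [0, 0.002, 0], 22], [[0, 0, 0], [0, 0.002, 0], 22], [[0, 0, 0], [0, 0.002, 0], 22], [[0, 0, 0], [0, 0.002, 0], 22], [[0, 0, 0], [0, 0.001, 0], 22], [[0, 0, 0], [0, 0.001, 0], 22], [[0, 0, 0], [0, 0.001, 0], 22]]'

```text
time_s: 5.3
tool_pos: [0.5451, 0.0199, 0.0169]
orientation: [[-0.031, 1.0, -0.0], [1.0, 0.031, 0.0], [0.0, -0.0, -1.0]]
ft_force: [0.1, 0.0, 0.7]
width: 0.219
finger_force: 0.0
```

send_rows --series '[[[0, 0, 0], [0, 0.001, 0], 22], [[0, 0, 0], [0, 0.001, 0], 22], [[0, 0, 0], [0, 0.001, 0], 22], [[0, 0, 0], [0, 0.001, 0], 22], [[0, 0, 0], [0, 0, 0], 22], [[0, 0, 0], [0, 0, 0], 22], [[0, 0, 0], [0, 0, 0], 22], [[0, 0, 0], [0, 0, 0], 22]]'

```text
time_s: 6.3
tool_pos: [0.5491, 0.02, 0.0169]
orientation: [[-0.031, 1.0, 0.0], [1.0, 0.031, 0.0], [-0.0, 0.0, -1.0]]
ft_force: [-0.1, 0.1, -0.2]
width: 0.222
finger_force: 0.0
```

send_rows --series '[[[0, 0, 0], [0, 0.001, 0], 22], [[0, 0, 0], [0, 0.001, 0], 22], [[0, 0, 0], [0, 0.001, 0], 22], [[0, 0, 0], [0, 0.001, 0], 22], [[0, 0, 0], [0, 0.001, 0], 22], [[0, 0, 0], [0, 0.001, 0], 22], [[0, 0, 0], [0, 0, 0], 22], [[0, 0, 0], [0, 0, 0], 22]]'

```text
time_s: 7.3
tool_pos: [0.5552, 0.0202, 0.0169]
orientation: [[-0.031, 1.0, 0.0], [1.0, 0.031, -0.0], [-0.0, 0.0, -1.0]]
ft_force: [-1.6, -0.7, -0.5]
width: 0.219
finger_force: 0.7
```

send_rows --series '[[[0, 0, 0], [0, 0.001, 0], 22], [[0, 0, 0], [0, 0.001, 0], 22], [[0, 0, 0], [0, 0.001, 0], 22], [[0, 0, 0], [0, 0.001, 0], 22], [[0, 0, 0], [0, 0, 0], 22], [[0, 0, 0], [0, 0, 0], 22], [[0, 0, 0], [0, 0, 0], 22], [[0, 0, 0], [0, 0, 0], 22]]'

```text
time_s: 8.3
tool_pos: [0.5589, 0.0204, 0.0169]
orientation: [[-0.031, 1.0, -0.0], [1.0, 0.031, 0.0], [0.0, -0.0, -1.0]]
ft_force: [-4.1, 2.3, -0.1]
width: 0.221
finger_force: 2.1
```

send_rows --series '[[[0, 0, 0], [0, 0.001, 0], 22], [[0, 0, 0], [0, 0.001, 0], 22], [[0, 0, 0], [0, 0.001, 0], 22], [[0, 0, 0], [0, 0.001, 0], 22], [[0, 0, 0], [0, 0, 0], 22], [[0, 0, 0], [0, 0, 0], 22], [[0, 0, 0], [0, 0, 0], 22], [[0, 0, 0], [0, 0, 0], 22]]'

```text
time_s: 9.3
tool_pos: [0.5593, 0.0205, 0.0166]
orientation: [[-0.031, 1.0, -0.007], [1.0, 0.031, 0.0], [0.0, -0.007, -1.0]]
ft_force: [-20.3, 0.3, 13.7]
width: 0.218
finger_force: 10.9
```

```bash
python3 snap.py s2
```

```text
tcp fix [[-0.0522  0.0292  0.0165]] [-21.1   0.6  13.9] 9.45
```

View pics/s2.png

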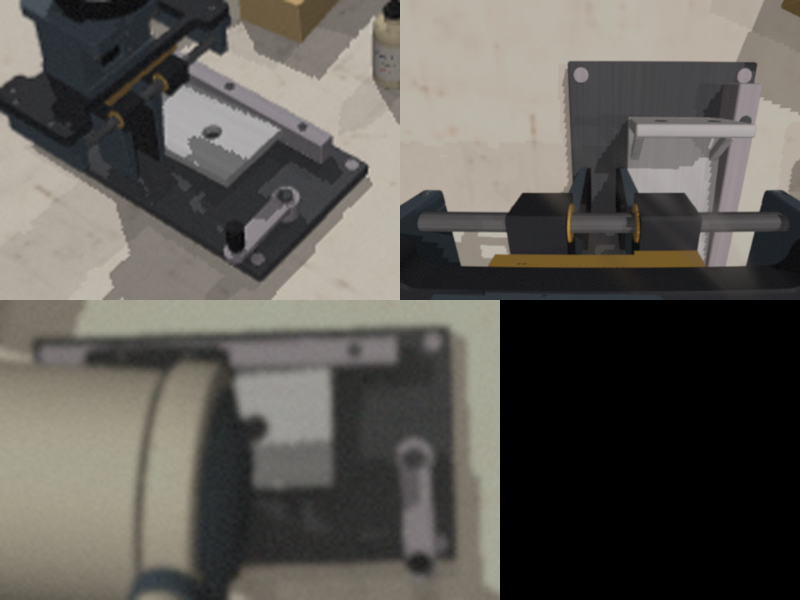

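The bracket's far side now lies against the fence (top crop: plate's far edge at the fence, y≈368; 20 N felt). I back off, rise, and go round to the flange's +y side.

send_rows --series '[[[0, 0, 0], [0, -0.01, 0], 22], [[0, 0, 0], [0, -0.01, 0], 22], [[0, 0, 0], [0, 0, -0.025], 22], [[0, 0, 0], [0, 0, -0.025], 22], [[0, 0, 0], [0, 0, -0.025], 22], [[0, 0, 0], [0, 0, -0.025], 22], [[0, 0, 0], [0.021, 0.017, 0], 45], [[0, 0, 0], [0.021, 0.017, 0], 45]]'

```text
time_s: 10.45
tool_pos: [0.5766, 0.0631, 0.1176]
orientation: [[-0.03, 1.0, 0.002], [1.0, 0.03, -0.0], [-0.0, 0.002, -1.0]]
ft_force: [0.4, -0.7, -0.7]
width: 0.41
finger_force: 0.0
```

send_rows --series '[[[0, 0, 0], [0.021, 0.017, 0], 45], [[0, 0, 0], [0.022, 0.0175, 0], 45], [[0, 0, 0], [0, 0, 0], 45], [[0, 0, 0], [0, 0, 0.025], 45], [[0, 0, 0], [0, 0, 0.025], 45], [[0, 0, 0], [0, 0, 0.025], 45], [[0, 0, 0], [0, 0, 0.025], 45], [[0, 0, 0], [0, 0, 0], 45]]'

```text
time_s: 11.45
tool_pos: [0.6074, 0.1062, 0.0156]
orientation: [[-0.03, 1.0, -0.003], [1.0, 0.03, -0.0], [-0.0, -0.003, -1.0]]
ft_force: [0.3, -0.4, 0.3]
width: 0.45
finger_force: 0.0
```

```bash
python3 snap.py s3
```

```text
tcp fix [[0.0005 0.1138 0.018 ]] [ 0.6 -0.8  0.4] 11.6
```

View pics/s3.png

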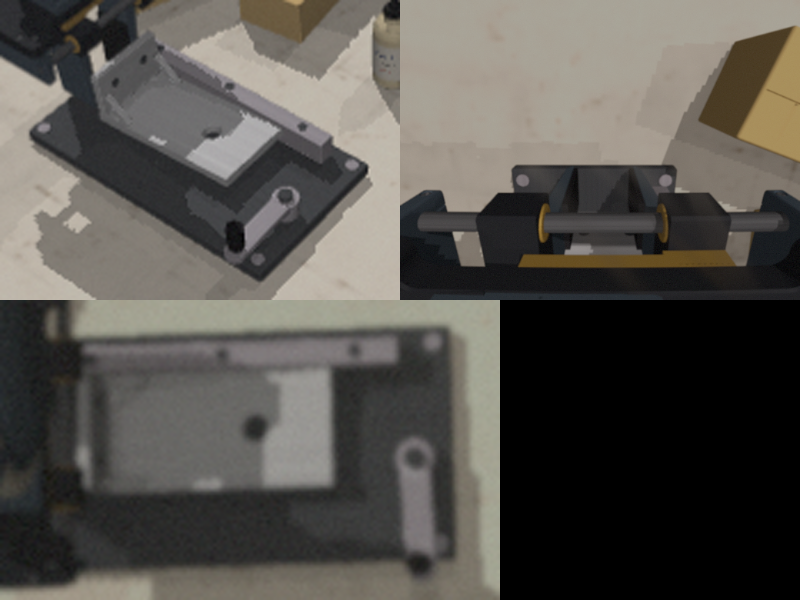

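The bracket lies along the fence, still propped (top-crop hole at 255,428), and the fingers stand behind the flange. I push -y.

send_rows --series '[[[0, 0, 0], [-0.002, 0, 0], 45], [[0, 0, 0], [-0.002, 0, 0], 45], [[0, 0, 0], [-0.002, 0, 0], 45], [[0, 0, 0], [-0.0015, 0, 0], 45], [[0, 0, 0], [-0.0015, 0, 0], 45], [[0, 0, 0], [-0.0015, 0, 0], 45], [[0, 0, 0], [-0.0015, 0, 0], 45], [[0, 0, 0], [-0.0015, 0, 0], 45]]'

```text
time_s: 12.6
tool_pos: [0.6095, 0.0934, 0.017]
orientation: [[-0.031, 1.0, 0.0], [1.0, 0.031, 0.0], [0.0, 0.0, -1.0]]
ft_force: [-0.2, 4.9, 3.9]
width: 0.449
finger_force: 2.6
```

send_rows --series '[[[0, 0, 0], [-0.0015, 0, 0], 45], [[0, 0, 0], [-0.0015, 0, 0], 45], [[0, 0, 0], [-0.0015, 0, 0], 45], [[0, 0, 0], [-0.0015, 0, 0], 45], [[0, 0, 0], [-0.0015, 0, 0], 45], [[0, 0, 0], [-0.0015, 0, 0], 45], [[0, 0, 0], [0, 0, 0], 45], [[0, 0, 0], [0, 0, 0], 45]]'

```text
time_s: 13.6
tool_pos: [0.6096, 0.0842, 0.0168]
orientation: [[-0.031, 1.0, -0.0], [1.0, 0.031, -0.0], [-0.0, -0.0, -1.0]]
ft_force: [0.8, 2.3, 1.6]
width: 0.446
finger_force: 0.9
```

send_rows --series '[[[0, 0, 0], [-0.0015, 0, 0], 45], [[0, 0, 0], [-0.0015, 0, 0], 45], [[0, 0, 0], [-0.0015, 0, 0], 45], [[0, 0, 0], [-0.0015, 0, 0], 45], [[0, 0, 0], [-0.0015, 0, 0], 45], [[0, 0, 0], [-0.0015, 0, 0], 45], [[0, 0, 0], [0, 0, 0], 45], [[0, 0, 0], [0, 0, 0], 45]]'

```text
time_s: 14.6
tool_pos: [0.6099, 0.0754, 0.0169]
orientation: [[-0.031, 1.0, 0.0], [1.0, 0.031, -0.0], [-0.0, 0.0, -1.0]]
ft_force: [-0.5, 0.2, 0.1]
width: 0.453
finger_force: 0.0
```

send_rows --series '[[[0, 0, 0], [-0.001, 0, 0], 45], [[0, 0, 0], [-0.001, 0, 0], 45], [[0, 0, 0], [-0.001, 0, 0], 45], [[0, 0, 0], [0, 0, 0], 45], [[0, 0, 0], [0, 0, 0], 45], [[0, 0, 0], [0, 0, 0], 45], [[0, 0, 0], [0, 0, 0], 45], [[0, 0, 0], [0, 0, 0], 45]]'

```text
time_s: 15.6
tool_pos: [0.61, 0.0723, 0.0169]
orientation: [[-0.031, 1.0, -0.0], [1.0, 0.031, -0.0], [-0.0, -0.0, -1.0]]
ft_force: [-0.1, 0.8, 0.2]
width: 0.448
finger_force: 0.3
```

send_rows --series '[[[0, 0, 0], [-0.001, 0, 0], 45], [[0, 0, 0], [-0.001, 0, 0], 45], [[0, 0, 0], [-0.001, 0, 0], 45], [[0, 0, 0], [0, 0, 0], 45], [[0, 0, 0], [0, 0, 0], 45], [[0, 0, 0], [0, 0, 0], 45], [[0, 0, 0], [0, 0, 0], 45], [[0, 0, 0], [0, 0, 0], 45]]'

```text
time_s: 16.6
tool_pos: [0.6101, 0.0697, 0.0169]
orientation: [[-0.03, 1.0, -0.0], [1.0, 0.03, 0.0], [0.0, 0.0, -1.0]]
ft_force: [0.8, 6.5, 0.1]
width: 0.449
finger_force: 3.0
```

```bash
python3 snap.py s4
```

```text
tcp fix [[0.0001 0.0769 0.0169]] [0.9 6.3 0.4] 16.75
```

View pics/s4.png

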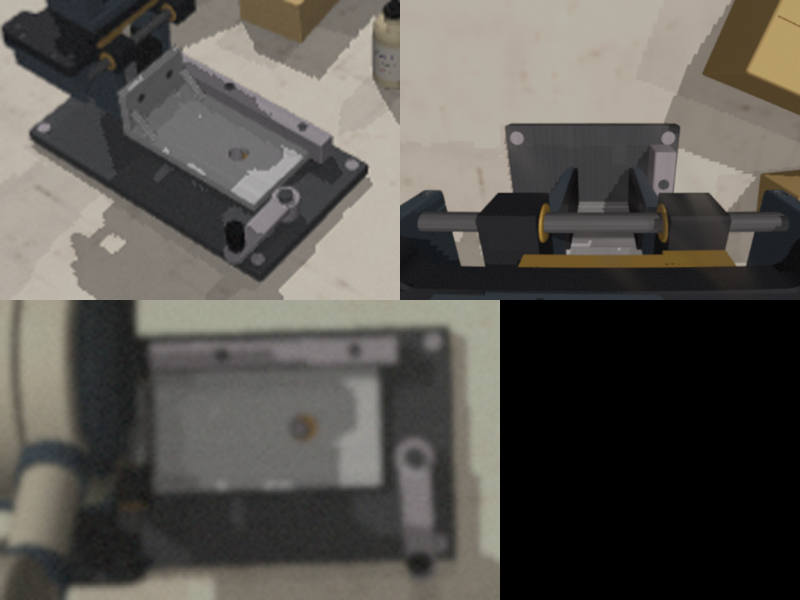

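The hole is over the pin (pin visible in the hole at 303,428 in the top crop), the plate is flat, and the tool feels 6 N against the pin. I back off in +y, rise over the flange, and go to the keeper knob's -y side with the fingers shut.

send_rows --series '[[[0, 0, 0], [0.006, 0, 0], 45], [[0, 0, 0], [0.008, 0, 0], 45], [[0, 0, 0], [0, 0, -0.025], 45], [[0, 0, 0], [0, 0, -0.025], 45], [[0, 0, 0], [0, 0, -0.025], 45], [[0, 0, 0], [0, 0, -0.025], 45], [[0, 0, 0], [-0.038, -0.014, 0], 0], [[0, 0, 0], [-0.038, -0.014, 0], 0]]'

```text
time_s: 17.75
tool_pos: [0.5839, 0.0063, 0.1173]
orientation: [[-0.032, 0.999, 0.001], [0.999, 0.032, -0.0], [-0.0, 0.001, -1.0]]
ft_force: [0.2, -0.0, 0.4]
width: 0.263
finger_force: 0.0
```

send_rows --series '[[[0, 0, 0], [-0.039, -0.014, 0], 0], [[0, 0, 0], [-0.039, -0.014, 0], 0], [[0, 0, 0], [-0.039, -0.014, 0], 0], [[0, 0, 0], [-0.039, -0.014, 0], 0], [[0, 0, 0], [0, 0, 0], 0], [[0, 0, 0], [0, 0, 0], 0], [[0, 0, 0], [0, 0, 0], 0], [[0, 0, 0], [0, 0, 0], 0]]'

```text
time_s: 18.75
tool_pos: [0.533, -0.1503, 0.1169]
orientation: [[-0.032, 0.999, -0.0], [0.999, 0.032, 0.0], [0.0, -0.0, -1.0]]
ft_force: [0.9, 0.2, 0.6]
width: 0.003
finger_force: 0.0
```

```bash
python3 snap.py s5
```

```text
tcp fix [[-0.0838 -0.141   0.1169]] [-0.5  0.5  0.2] 18.9
```

View pics/s5.png

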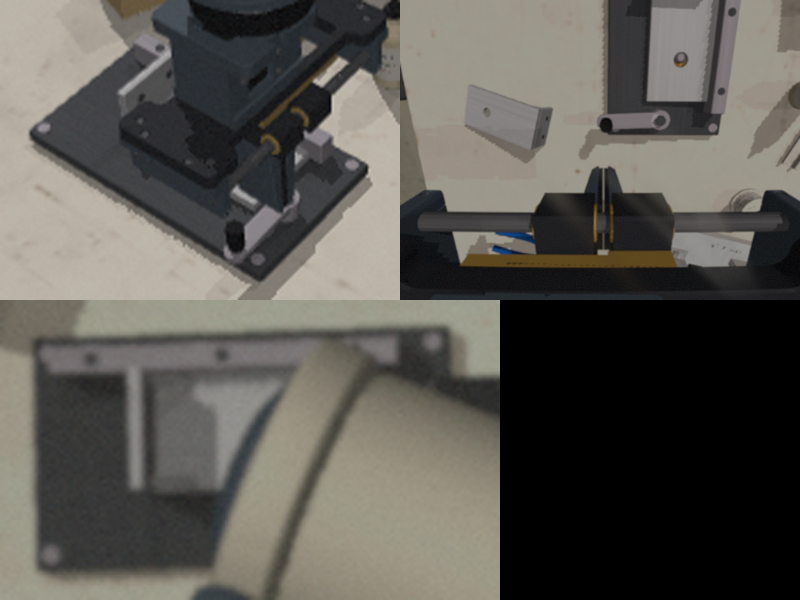

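The wrist view shows the seated bracket with the pin in its hole (680,60), and the knob (606,125) straight ahead of the shut fingers (602,185). I lower and swing the bar.

send_rows --series '[[[0, 0, 0], [0, 0, 0.027], 0], [[0, 0, 0], [0, 0, 0.027], 0], [[0, 0, 0], [0, 0, 0.027], 0], [[0, 0, 0], [0, 0, 0], 0], [[0, 0, 0], [0.006, 0, 0], 0], [[0, 0, 0], [0.006, 0, 0], 0], [[0, 0, 0], [0.005, 0, 0], 0], [[0, 0, 0], [0.005, 0, 0], 0]]'

```text
time_s: 19.9
tool_pos: [0.5324, -0.1288, 0.0364]
orientation: [[-0.031, 1.0, 0.001], [1.0, 0.031, -0.0], [-0.0, 0.001, -1.0]]
ft_force: [0.2, -1.2, 1.5]
width: 0.006
finger_force: 0.6
```

send_rows --series '[[[0, 0, 0], [0.006, 0, 0], 0], [[0, 0, 0], [0.006, 0, 0], 0], [[0, 0, 0], [0.006, 0, 0], 0], [[0, 0, 0], [0.006, 0.0025, 0], 0], [[0, 0, 0], [0.006, 0.0025, 0], 0], [[0, 0, 0], [0.006, 0.0025, 0], 0], [[0, 0, 0], [0.006, 0.0025, 0], 0], [[0, 0, 0], [0, 0, 0], 0]]'

```text
time_s: 20.9
tool_pos: [0.5407, -0.0862, 0.0358]
orientation: [[-0.031, 1.0, -0.001], [1.0, 0.031, 0.0], [0.0, -0.001, -1.0]]
ft_force: [-0.4, 0.0, 0.0]
width: 0.002
finger_force: 0.0
```

send_rows --series '[[[0, 0, 0], [0.0043, 0.0043, 0], 0], [[0, 0, 0], [0.0043, 0.0043, 0], 0], [[0, 0, 0], [0.0043, 0.0043, 0], 0], [[0, 0, 0], [0.0043, 0.0043, 0], 0], [[0, 0, 0], [0.002, 0.0045, 0], 0], [[0, 0, 0], [0.002, 0.0045, 0], 0], [[0, 0, 0], [0.002, 0.0045, 0], 0], [[0, 0, 0], [0, 0, 0], 0]]'

```text
time_s: 21.9
tool_pos: [0.5713, -0.0626, 0.0359]
orientation: [[-0.031, 1.0, 0.0], [1.0, 0.031, -0.0], [-0.0, 0.0, -1.0]]
ft_force: [0.6, -0.6, 0.6]
width: 0.007
finger_force: 0.0
```

send_rows --series '[[[0, 0, 0], [0.001, 0.002, 0], 0], [[0, 0, 0], [0, 0.002, 0], 0], [[0, 0, 0], [0, 0.002, 0], 0], [[0, 0, 0], [0, 0.002, 0], 0], [[0, 0, 0], [0, 0, 0], 0], [[0, 0, 0], [0, 0, 0], 0], [[0, 0, 0], [0, 0, 0], 0], [[0, 0, 0], [0, 0, 0], 0]]'

```text
time_s: 22.9
tool_pos: [0.5785, -0.0614, 0.0358]
orientation: [[-0.031, 1.0, -0.001], [1.0, 0.031, 0.0], [0.0, -0.001, -1.0]]
ft_force: [-4.8, -0.1, 1.0]
width: 0.006
finger_force: 2.6
```

send_rows --series '[[[0, 0, 0], [0, 0.001, 0], 0], [[0, 0, 0], [0, 0.001, 0], 0], [[0, 0, 0], [0, 0, 0], 0], [[0, 0, 0], [0, 0, 0], 0], [[0, 0, 0], [0, 0, 0], 0], [[0, 0, 0], [0, 0, 0], 0], [[0, 0, 0], [0, 0, 0], 0], [[0, 0, 0], [0, 0, 0], 0]]'

```text
time_s: 23.9
tool_pos: [0.5788, -0.0612, 0.0356]
orientation: [[-0.031, 1.0, -0.004], [1.0, 0.031, 0.0], [0.0, -0.004, -1.0]]
ft_force: [-12.7, -0.8, 6.0]
width: 0.004
finger_force: 6.8
```

Hard stop felt (only 0.3 mm further for 12.7 N). I back off, rise, and check.

send_rows --series '[[[0, 0, 0], [0, -0.008, 0], 0], [[0, 0, 0], [0, -0.01, 0], 0], [[0, 0, 0], [0, 0, -0.03], 0], [[0, 0, 0], [0, 0, -0.03], 0], [[0, 0, 0], [0, 0, -0.03], 0], [[0, 0, 0], [0, -0.04, -0.03], 0], [[0, 0, 0], [0, -0.05, 0], 0], [[0, 0, 0], [0, -0.05, 0], 0]]'

```text
time_s: 24.9
tool_pos: [0.4216, -0.0663, 0.1563]
orientation: [[-0.031, 1.0, 0.002], [1.0, 0.031, -0.001], [-0.001, 0.002, -1.0]]
ft_force: [1.1, 0.3, -0.3]
width: 0.001
finger_force: 0.0
```

send_rows --series '[[[0, 0, 0], [-0.04, 0, 0], 0], [[0, 0, 0], [-0.04, 0, 0], 0], [[0, 0, 0], [-0.04, 0, 0], 0], [[0, 0, 0], [-0.04, 0, 0], 0], [[0, 0, 0], [-0.04, 0, 0], 0], [[0, 0, 0], [0, 0, 0], 0], [[0, 0, 0], [0, 0, 0], 0], [[0, 0, 0], [0, 0, 0], 0]]'

```text
time_s: 25.9
tool_pos: [0.4289, -0.2651, 0.156]
orientation: [[-0.031, 1.0, -0.0], [1.0, 0.031, 0.0], [0.0, -0.0, -1.0]]
ft_force: [0.5, -0.1, -0.0]
width: 0.002
finger_force: 0.0
```

```bash
python3 snap.py s6; python3 - <<'E'
from h import *
d=pickle.load(open("s6.pkl","rb")); f=np.load("f.npy")
P=np.array([[0,-35,20],[35,-80,20],[-35,-80,20],[35,60,60],[-35,60,60],[-20,-41,55]])/1e3
im=d["top"]["color"].copy(); im=cv2.resize(im[195:285,165:315],(790,474),interpolation=2)
for u in proj(d["top"],W(f,P)): cv2.drawMarker(im,tuple(((u-[165,195]+.5)*5.267).astype(int).tolist()),(255,0,0),0,12,1)
cv2.imwrite("pics/s7.png",im[:,:,::-1])
E
```

```text
tcp fix [[-0.1911 -0.2526  0.156 ]] [ 0.4 -0.2 -1.2] 26.05
```

View pics/s7.png

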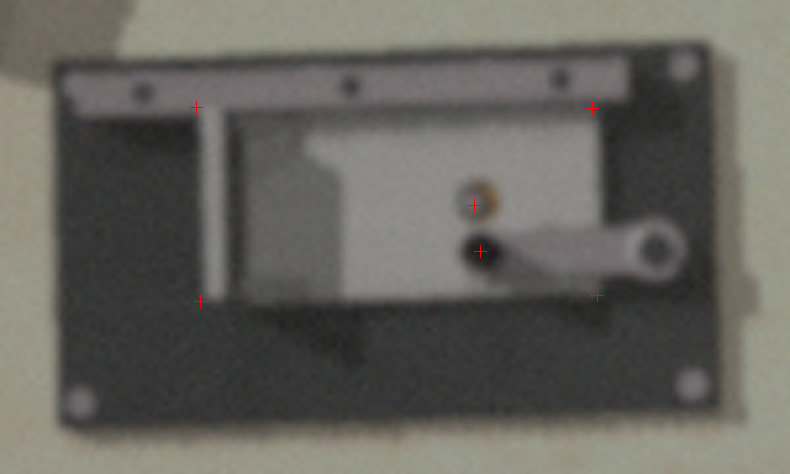

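The seated model's marks fall on the bracket's corners, its hole (478,202) and the knob (481,250): it is seated, parallel to the fence, and the keeper is closed.

```bash
python3 -c "
from plant import r
print(r.job_done())"
```

```text
the job is handed in; nothing more can be done
None
```

The bracket is seated flat over the pin with its long side along the fence, the keeper bar is swung to its stop, the bystanders were not touched, and the job was handed in at about 26 s; no verdict came back.

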